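# Slide the top glass reactor plate off the stack and dock it

## Task

Slide the top glass plate sideways off the stack on the flow reactor's loading station, without lifting it and leaving the three plates below as they lie, along the metal deck until it is fully home against the blue end stop; press it squarely against the stop for about a second with 5 to 10 N, never hard enough to crack the glass. Then swing the blue keeper arm all the way over the docked plate and let go, leaving everything else where it stands.

Things in the scene. Friction and masses are not known exactly. Their poses are not given: they have to be found in the camera images.
- station: White loading station on feet, 170 x 300 mm, fixed; place, yaw and height (by up to 20 mm) differ each time; this noisy pose tells the height only roughly: feel for it. z up, +y the way the plate is to slide, +x away from the robot at yaw 0. Station-frame places, mm: grey pad top z 60; deck top z 77; end stop face y 75; docked plate centre x 0, y 40, underside z 77.
- pad (a point): Centre of the grey pad's top under the stack (station x 0, y -73, z 60). The stack of four 6 mm plates rises 24 mm above it. The pad is sprung: at rest on its upper stop, it sinks about 1 mm per 6 N pressed on the stack, by at most 4 mm, and comes back.
- deck_mouth (a point): Middle of the deck's edge that faces the stack (station x 0, y -28, z 77), 7 mm from the stack and 1 mm under the top plate's underside; the plate bridges the gap as it slides. The bare aluminium deck is 118 mm wide; black guide rails 4 mm high with inner faces at x -50.5 and 50.5 mm run from y 10 to the stop, their flared mouths begin at y -5.
- top_plate: The top plate of the stack, green-tinted glass, 90 x 70 x 6 mm (x, y, z; edges rounded 0.8 mm), about 95 g, loose; origin at the centre of its underside, axes within 0.05 rad of the station's. Underside at station z 78. Slide it: not raised over 8 mm nor tipped over 10 degrees. It rubs lightly (under 1 N). The plates below may stick out past it by up to 4 mm. The glass cracks if the robot loads it with over 25 N.
- plate1: Lowest plate, clear glass, same size, loose, underside at station z 60; to be left as it lies (within 4 mm).
- plate2: Second plate from below, clear glass, same size, loose, underside at station z 66; to be left as it lies (within 4 mm).
- plate3: Third plate from below, directly under the top plate, clear glass, same size, loose, underside at station z 72; to be left as it lies (within 4 mm).
- end_stop: Blue block at the far end of the deck, 60 mm along x, 12 mm thick, 8 mm high; origin mid-face at deck level (station x 0, y 75, z 77); faces station -y. A stiff damped spring buffer: yields 1 mm per 8 N, plus 1 N per 4 mm/s of speed, travel 5 mm, then returns. Press the plate on it with 5 to 10 N for about a second (under 4 N does not count, over 12 N cracks the glass).
- keeper (a joint): Swivel of the blue keeper arm, in rad: 0 open (arm points to station +y), 1.57 at its closed stop (arm points to station -x, across the docked plate). Starts between 0 and 0.35. Light friction holds it where it is left; it turns counter-clockwise from above to close. Its underside is 3.5 mm above a docked plate, so it passes clear over plate and stop.
- keeper_hinge (a point): Point on the keeper's upright swivel axis, at the arm's underside (station x 74, y 40, z 86.5). The arm is 18 mm wide, 8 mm thick and reaches 80 mm from the axis.
- keeper_peg (a point): Middle of the upright black peg on the keeper arm, 12 mm diameter, standing 30 mm above the arm's top; 70 mm from the swivel axis, this point is 15 mm below the peg's top. Pinch it or push it from above.
- vial: Amber capped vial, 22 mm diameter, 45 mm tall, loose, standing on the station's +x edge beside the stack; origin under its centre. Leave alone.
- beaker: Glass beaker, 68 mm diameter, 85 mm tall, far side of the table; origin under its centre. Leave alone.
- solvent_bottle: Amber bottle, 72 mm diameter, 150 mm tall, on the right; origin under its centre. Leave alone.
- wrench: Steel wrench 140 mm long lying on the far side. Leave alone.
- fitting_tray: White open tray 90 x 130 x 25 mm, on the right. Leave alone.
- sample_jar: Glass jar 50 mm diameter, 60 mm tall, on the left. Leave alone.
- gauge: Black round gauge 44 mm diameter, 18 mm tall, on the left. Leave alone.
Things that resemble listed ones, but are neither listed nor needed, are in the scene too. Several things have the shape of the top_plate; the one meant has the colours described above.

How it is judged (in metres and radians):
On the way, in this order (a step that is already met when the one before it is completed fails the run):
1. the top plate lies on the deck, clear of the stack, not yet home (y of top_plate in the frame of station above 0.005 m and z of top_plate in the frame of station below 0.0785 m and angle between top_plate's own z axis and vertical below 0.06 rad), for 0.05 s.
2. the plate is pressed home on the end stop with more than 4 N for half a second (y of top_plate in the frame of station between 0.0375 and 0.0425 m and x of top_plate in the frame of station between -0.008 and 0.008 m and angle between the y axis of top_plate and the y axis of station, either way round below 0.06 rad and z of top_plate in the frame of station below 0.0785 m and angle between top_plate's own z axis and vertical below 0.05 rad and contact force between top_plate and end_stop above 4 N), for 0.5 s.
3. the keeper is swung over the docked plate (value of joint keeper above 1.45 rad), for 0.1 s.
At the end, for the whole second after the job is handed in: The top plate lies flat on the deck, home against the end stop (centre 37.5 to 42.5 mm along the station's +y, within 8 mm of its centre line, square within 0.06 rad), at rest; the keeper is at 1.45 rad or more; the three lower plates are within 4 mm of where they lay (y of top_plate in the frame of station between 0.0375 and 0.0425 m and x of top_plate in the frame of station between -0.008 and 0.008 m and angle between the y axis of top_plate and the y axis of station, either way round below 0.06 rad and z of top_plate in the frame of station below 0.0785 m and angle between top_plate's own z axis and vertical below 0.05 rad and linear speed of top_plate below 0.01 m/s and value of joint keeper above 1.45 rad and distance of each of plate1, plate2, plate3 from where it was at the start of the episode below 0.004 m); the robot touches nothing.
It fails at once if the top plate is lifted (8 mm above its place on the stack) or tipped over 10 degrees instead of slid (z of top_plate in the frame of station above 0.086 m or angle between top_plate's own z axis and vertical above 0.18 rad).
It fails at once if the plate is pressed on the end stop with more than 12 N (contact force between top_plate and end_stop above 12 N).
It fails at once if the robot loads the top plate with more than 25 N (contact force between top_plate and the fingers above 25 N or contact force between top_plate and the arm above 25 N).
It fails at once if a lower plate is shifted by more than 4 mm (distance of any of plate1, plate2, plate3 from where it was at the start of the episode above 0.004 m).
It fails at once if a bystander is shifted by more than 20 mm (distance of any of vial, beaker, solvent_bottle, wrench, fitting_tray, sample_jar, gauge from where it was at the start of the episode above 0.02 m).
It also fails if it takes over 61 s, if anything falls off the work surface, if the arm or the gripper's body presses on something with over 40 N, if the wrist force passes 120 N, or if a joint passes its speed limit or range.

## Robot

A 6-joint arm with a two-finger parallel gripper is mounted at the origin on the work surface. World frame = base frame: x ahead of the robot, y to its left, z up, the work surface at z = 0. Lengths are in m, angles in degrees, forces in N, time in s.
With the tool pointing down it reaches from about 0.275 to 0.725 m from the base axis. Payload 15.9 kg.
Tool frame: the origin (TCP) lies between the finger pads; the fingertips stand 22 mm ahead of it and the grasp point (between the pads) lies 3 mm ahead of it; z points along the fingers, y is the line along which they close (so a half turn about z gives the same grasp; the last joint's range is limited). The gripper opens to 85 mm and grips with 20 to 120 N. Pads are 22 mm wide; open, the fingers measure 114 mm over their backs; the gripper's body (76 mm by 85 mm) begins 54 mm behind the grasp point. The pads swing forward as they close: fully open they stand 13 mm farther back than shut.
Start: joints at [-68.125, 12.198, -1.971, 75.831, 0, 90], TCP at [0.186, -0.464, 0.253] pointing down, gripper open.
Joint ranges: [-170.91, 170.91], [-42.67, 98.43], [-65.05, 77.54], [-120.47, 116.71], [-90, 82.35], [-180, 180]. Speed limits (degrees/s): [108.29, 108.29, 136.94, 147.25, 180, 180].

## Interface

Orientations are given as a 3x3 rotation matrix whose columns are the frame's x, y, z axes.
In Python, from workcell import manip, imaging, ticket gives the robot as it stands.
- The arm moves only by the tool arm_command, never from a script. Its argument "moves" is a list of rows, each an object with "grip": the opening, from 0 (shut) to 1 (fully open); "linear": the shift along the tool's x, y, z each as a share of 250 mm, from -1 to 1, a list of three; "rotation": the turn, a rotation vector about the tool's x, y, z each as a share of 90 degrees, from -1 to 1, a list of three. A call has 1 to 10 rows; each row is the pose to reach, as a shift and turn from the pose commanded when the call began, along the tool's axes at that moment; what a row does not reach only later rows make up. A row lasts 1/12 s, in which the tool goes at most 41.7 mm and 7.16 degrees, less where a joint would pass 70% of its speed; a pose out of reach is approached as far as the arm can. A call with a number of a shift or a turn outside -1 to 1 is refused whole. A call with a gripper value outside its range is refused whole. The fingers move at their own pace and stop on an object; the grip force is fixed at half the most. Time passes only in rows, so rows that repeat a pose let the fingers close. It gives the time, the measured TCP pose, the force, the opening and the grip force at its end, in the units of the state.
- manip.get_obs(): the state, without advancing time (a new reading comes with each control period).
- imaging.get_image(name): name is "scene" or "top"; returns a dict with "img" (384x512x3 uint8, blue, green, red), "depth" (384x512 float32, m along the optical axis (not along the pixel's ray), 0 where there is no reading), "mtx" (3x3 intrinsics, pixels), "k1" (the pictures are not rectified: a ray, as slopes to the right and down, at radius r is drawn at 1 + k1 r^2 times it, then the intrinsics apply), "eye" and "rotation" of the camera in the world. Camera axes: x right, y down, z forward; pixel columns grow to the right and rows downward; lengths in m; the calibration is good to about 2 mm. A picture is of the moment at which its call begins.
- ticket.job_done(): hands the job in; it is judged then, once.
The state is a dict: "time": time; "qpos": joint angles; "qvel": joint speeds; "effort": joint torques, N m; "tool_pos": TCP position; "ee_rot": TCP orientation; "force": force on the tool from outside, world axes, zero at the start; "wrist_torque": the same for the moment, N m; "opening": finger opening in m; "grip_force": force on a finger pad.
Only numpy, scipy, OpenCV 4.12 (cv2) and the standard library are available. Lean on these libraries where they do the work, as an engineer would, in place of code of your own. Each camera call takes 0.05 s, during which the arm holds its last target. There are 200 camera calls.

## Working session

There is one attempt and no reset: what is moved stays moved. The work goes in short steps, Python scripts to look and compute and a tool call to move; the robot and the scene stay as the last step left them, time stands still between calls to the robot, and variables do not carry over. Pictures are saved under pics/ and viewed, at most 10 in all, crops included, and the job is handed in when it is done.

Besides the shell and the picture viewer there is one more tool, called after "Emit:" as name([rows], argument=value, ...), one row to a line, values as JSON. arm_command: Moves the arm, as the interface text tells. Its arguments: {"type":"object","properties":{"moves":{"type":"array","items":{"type":"object","properties":{"grip":{"type":"number"},"linear":{"type":"array","items":{"type":"number","minimum":-1,"maximum":1}},"rotation":{"type":"array","items":{"type":"number","minimum":-1,"maximum":1}}}}}},"required":["moves"]}

```bash
mkdir -p pics; cat > h.py <<'E'
import numpy as np, cv2
from workcell import manip, imaging, ticket
def grab(n,tag):
    d=imaging.get_image(n); np.savez(f'{tag}.npz',**d); cv2.imwrite(f'pics/{tag}.png',d['img']); return d
def ray(d,u,v):
    K=d['mtx']; p=np.array([(u-K[0,2])/K[0,0],(v-K[1,2])/K[1,1]]); q=p.copy()
    for _ in range(20): q=p/(1+d['k1']*(q@q))
    return d['rotation']@np.array([q[0],q[1],1.])
def at_z(d,u,v,z):
    r=ray(d,u,v); e=d['eye']; return e+r*(z-e[2])/r[2]
def at_d(d,u,v,w=1):
    u0,v0=int(round(u)),int(round(v)); a=d['depth'][v0-w:v0+w+1,u0-w:u0+w+1]; z=np.median(a[a>0]) if (a>0).any() else np.nan
    return d['eye']+ray(d,u,v)*z
E
python3 - <<'E'
from h import *
o=manip.get_obs();print(o)
for n in('scene','top'):
    d=grab(n,n+'0');print(n,d['mtx'],d['k1'],d['eye'],d['rotation'])
a=cv2.imread('pics/scene0.png');b=cv2.imread('pics/top0.png')
E
```

```text
{'time': 0.0, 'qpos': array([-6.81261985e+01,  1.22236220e+01, -2.00676783e+00,  7.58301763e+01,
       -2.48606739e-04,  9.00006899e+01]), 'qvel': array([-0.02395863, -0.01971237, -0.04319556, -0.02167707,  0.01152883,
       -0.02215526]), 'effort': array([ 1.27493637e-03, -6.86162710e+01,  4.87117946e+01,  1.73860858e-02,
        2.02734950e-04,  1.58086408e-05]), 'tool_pos': array([ 0.18617063, -0.46373   ,  0.25283664]), 'ee_rot': array([[ 9.28011190e-01,  3.72552108e-01, -3.97854995e-04],
       [ 3.72552320e-01, -9.28010673e-01,  9.79358168e-04],
       [-4.35173244e-06, -1.05707714e-03, -9.99999441e-01]]), 'force': array([0.30155578, 0.21939996, 0.71979053]), 'wrist_torque': array([-0.01254995,  0.0192479 , -0.00382002]), 'grip_force': 0.0, 'opening': 0.08514399480667725}
scene [[404.03083786   0.         257.51973288]
 [  0.         404.03083786 189.77500673]
 [  0.           0.           1.        ]] -0.07127804008021871 [1.02903563 0.40156011 0.91705623] [[-0.64535829  0.60544535 -0.46577742]
 [ 0.76379806  0.52038284 -0.3818563 ]
 [ 0.01118945 -0.60219401 -0.79827136]]
top [[380.34446903   0.         260.73450411]
 [  0.         380.34446903 198.51294959]
 [  0.           0.           1.        ]] 0.019222782074017553 [ 0.34196061 -0.01386984  1.13385476] [[-0.01116597 -0.97991601  0.19909778]
 [-0.99993595  0.01057402 -0.00403625]
 [ 0.00184992 -0.19913009 -0.97997132]]
```

View pics/top0.png

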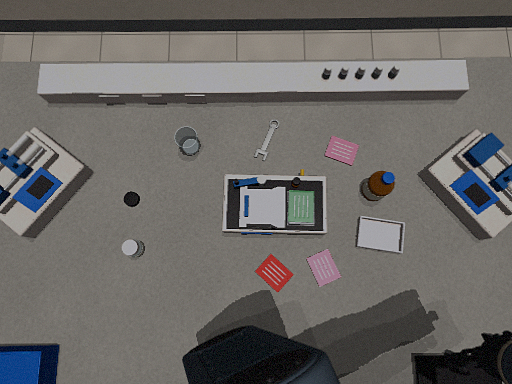

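View pics/scene0.png

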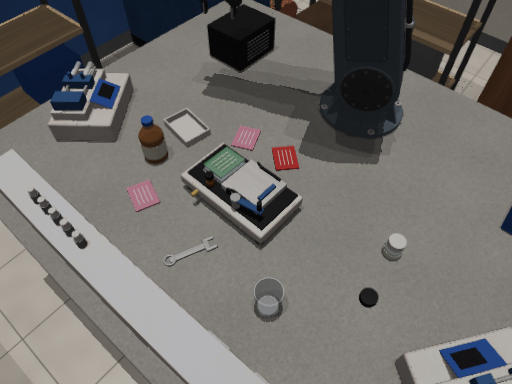

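Top view: the green plate is at (301,208) on the white station, with the stop at (247,206) and the keeper at (245,182). Other plate shapes are pink at (342,150) and (323,267) and red at (274,272). The green one matches the description, so I'll check it close up.

```bash
python3 - <<'E'
from h import *
a=cv2.imread('pics/top0.png')[165:245,215:335];b=cv2.imread('pics/scene0.png')[140:240,175:305]
cv2.imwrite('pics/c1.png',cv2.resize(a,None,fx=6.5,fy=6.5,interpolation=cv2.INTER_CUBIC))
cv2.imwrite('pics/c2.png',cv2.resize(b,None,fx=6,fy=6,interpolation=cv2.INTER_CUBIC))
E
```

```text
(no output)
```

View pics/c1.png

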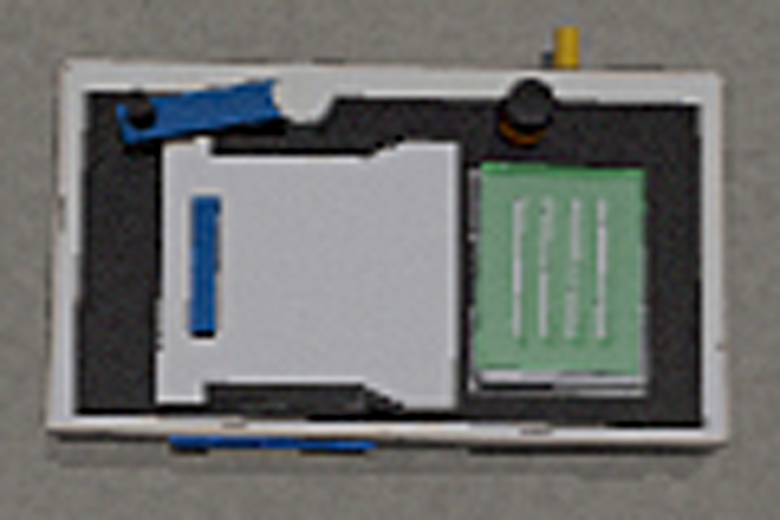

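View pics/c2.png

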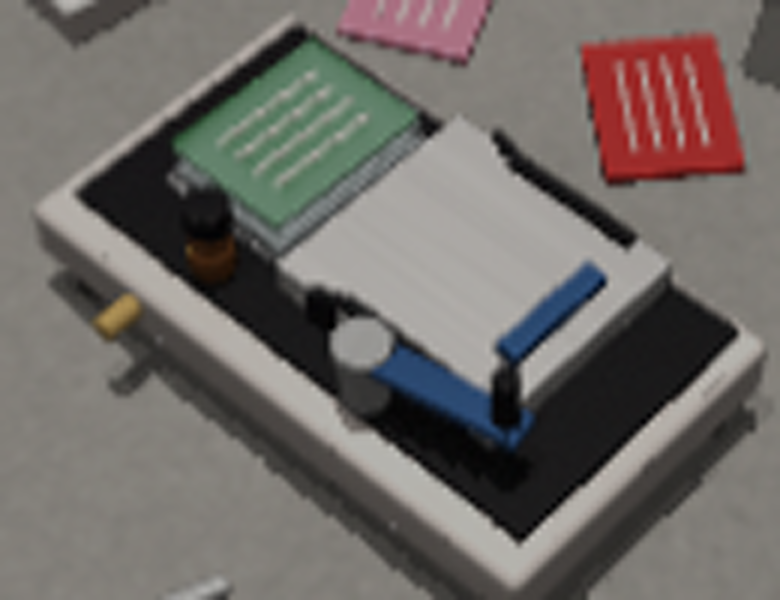

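Crop c1 confirms the plate: green with white stripes at (560,270), on clear plates. The deck's mouth edge runs (457,143) to (457,408), and the stop face is at about (216,197) to (214,335). The peg is at (140,110) and the vial at (528,108). Next I'll compute the pose.

```bash
python3 - <<'E'
from h import *
d=dict(np.load('top0.npz')); s=dict(np.load('scene0.npz'))
T=lambda x,y:(215+(x+.5)/6.5-.5,165+(y+.5)/6.5-.5)
S=lambda x,y:(175+(x+.5)/6-.5,140+(y+.5)/6-.5)
dk=[at_d(d,*T(x,y))[2] for x in range(240,440,14) for y in range(180,370,14)]
print('deck z top',np.median(dk),np.std(dk))
dk2=[at_d(s,*S(x,y))[2] for x,y in [(400,200),(450,170),(500,250),(400,250),(450,300),(560,260),(350,230)]]
print('deck z scene',dk2)
print('plate z',np.median([at_d(d,*T(x,y))[2] for x in range(490,630,14) for y in range(180,350,14)]))
zd=np.median(dk)
P={}
for n,(x,y),z in [('mouth+',(457,143),0),('mouth-',(457,408),0),('stop+',(218,197),8e-3),('stop-',(214,335),8e-3),
 ('far-',(157,403),0),('far+',(162,143),0),('gTR',(645,169),7e-3),('gTL',(481,164),7e-3),('gBL',(475,369),7e-3),('gBR',(643,374),7e-3),('hingetop',(303,97),.0175),('peg',(140,109),.0475)]:
    P[n]=at_z(d,*T(x,y),zd+z)[:2]; print(n,P[n].round(4))
for n,(x,y),z in [('mouth+',(283,265),0),('mouth-',(462,115),0),('gA',(313,38),7e-3),('gB',(418,115),7e-3),('gC',(283,228),7e-3),('gD',(173,145),7e-3),('pegtop',(506,368),.0475),('stop+',(497,348),.008),('stop-',(590,262),.008)]:
    print('scene',n,at_z(s,*S(x,y),zd+z)[:2].round(4))
m=P['mouth+']-P['mouth-'];print(np.linalg.norm(m),'yaw x',np.degrees(np.arctan2(m[1],m[0])))
m=P['stop+']-P['stop-'];print(np.linalg.norm(m),'yaw x',np.degrees(np.arctan2(m[1],m[0])))
E
```

```text
deck z top 0.08173947234036738 0.0008215237913568476
deck z scene [np.float64(0.08142174534129365), np.float64(0.0819705978755556), np.float64(0.08197574509052363), np.float64(0.0815484942994249), np.float64(0.08061075606744816), np.float64(0.08171301706141254), np.float64(0.08231619293548431)]
plate z 0.0889163463247109
mouth+ [ 0.5896 -0.0872]
mouth- [ 0.4732 -0.0844]
stop+ [0.5649 0.0171]
stop- [0.5046 0.0191]
far- [0.4768 0.0439]
far+ [0.591  0.0417]
gTR [ 0.5755 -0.1679]
gTL [ 0.5785 -0.0969]
gBL [ 0.489 -0.092]
gBR [ 0.486  -0.1635]
hingetop [ 0.6065 -0.02  ]
peg [0.5944 0.0484]
scene mouth+ [ 0.5876 -0.0818]
scene mouth- [ 0.4707 -0.0794]
scene gA [ 0.4844 -0.1592]
scene gB [ 0.4884 -0.0905]
scene gC [ 0.5763 -0.0918]
scene gD [ 0.5737 -0.1622]
scene pegtop [0.5927 0.0488]
scene stop+ [0.5654 0.0216]
scene stop- [0.504  0.0224]
0.11639927838800132 yaw x -1.3672165587571887
0.0602476889388227 yaw x -1.883901638713088
```

Emit:
arm_command([
  {"grip": 0.6,"linear": [0.94,-0.53,0],"rotation": [0,0,-0.739]},
  {"grip": 0.6,"linear": [0.94,-0.53,0],"rotation": [0,0,-0.739]},
  {"grip": 0.6,"linear": [0.94,-0.53,0],"rotation": [0,0,-0.739]},
  {"grip": 0.6,"linear": [0.94,-0.53,0],"rotation": [0,0,-0.739]},
  {"grip": 0.6,"linear": [0.94,-0.53,0],"rotation": [0,0,-0.739]},
  {"grip": 0.6,"linear": [0.94,-0.53,0],"rotation": [0,0,-0.739]},
  {"grip": 0.6,"linear": [0.94,-0.53,0],"rotation": [0,0,-0.739]},
  {"grip": 0.6,"linear": [0.94,-0.53,0],"rotation": [0,0,-0.739]},
  {"grip": 0.6,"linear": [0.94,-0.53,0],"rotation": [0,0,-0.739]},
  {"grip": 0.6,"linear": [0.94,-0.53,0],"rotation": [0,0,-0.739]},
])

```text
time: 0.93
tool_pos: [0.3552, -0.2529, 0.2531]
ee_rot: [[0.019, 1.0, -0.0], [1.0, -0.019, 0.0], [0.0, -0.0, -1.0]]
force: [0.1, -0.1, -0.2]
opening: 0.0512
grip_force: 0.0
```

Emit:
arm_command([
  {"grip": 0.6,"linear": [0.4,0.32,0.2]},
  {"grip": 0.6,"linear": [0.85,0.685,0.25]},
  {"grip": 0.6,"linear": [0.85,0.685,0.25]},
  {"grip": 0.6,"linear": [0.85,0.685,0.25]},
  {"grip": 0.6,"linear": [0.85,0.685,0.25]},
  {"grip": 0.6,"linear": [0.85,0.685,0.25]},
  {"grip": 0.6,"linear": [0.85,0.685,0.45]},
  {"grip": 0.6,"linear": [0.85,0.685,0.53]},
  {"grip": 0.6,"linear": [0.85,0.685,0.53]},
  {"grip": 0.6,"linear": [0.85,0.685,0.53]},
])

```text
invalid input
```

```bash
python3 - <<'E'
from h import *
o=manip.get_obs();print(o['tool_pos'],o['ee_rot'],o['force'])
d=grab('scene','scene1')
b=d['img'][110:250,165:325]
cv2.imwrite('pics/c3.png',cv2.resize(b,None,fx=4.2,fy=4.2,interpolation=cv2.INTER_CUBIC))
E
```

```text
[ 0.35520691 -0.25287206  0.25308686] [[ 1.89556816e-02  9.99820215e-01 -4.68399624e-04]
 [ 9.99820292e-01 -1.89555590e-02  2.64844999e-04]
 [ 2.55918607e-04 -4.73335767e-04 -9.99999855e-01]] [ 0.11009153 -0.13250091 -0.24740057]
```

View pics/c3.png

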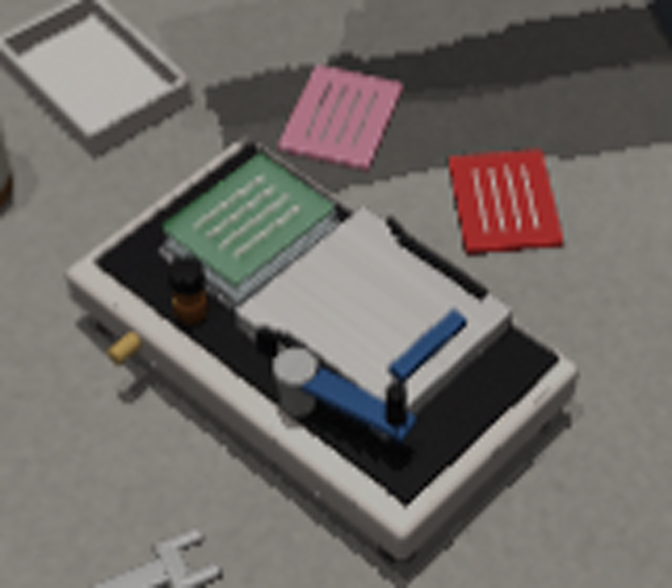

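The scene is unchanged because the move was refused; the rotation field is probably required in every row.

Emit:
arm_command([
  {"grip": 0.6,"linear": [0.4,0.32,0.2],"rotation": [0,0,0]},
  {"grip": 0.6,"linear": [0.85,0.685,0.25],"rotation": [0,0,0]},
  {"grip": 0.6,"linear": [0.85,0.685,0.25],"rotation": [0,0,0]},
  {"grip": 0.6,"linear": [0.85,0.685,0.25],"rotation": [0,0,0]},
  {"grip": 0.6,"linear": [0.85,0.685,0.25],"rotation": [0,0,0]},
  {"grip": 0.6,"linear": [0.85,0.685,0.25],"rotation": [0,0,0]},
  {"grip": 0.6,"linear": [0.85,0.685,0.45],"rotation": [0,0,0]},
  {"grip": 0.6,"linear": [0.85,0.685,0.53],"rotation": [0,0,0]},
  {"grip": 0.6,"linear": [0.85,0.685,0.53],"rotation": [0,0,0]},
  {"grip": 0.6,"linear": [0.85,0.685,0.53],"rotation": [0,0,0]},
])

```text
time: 1.82
tool_pos: [0.5307, -0.0456, 0.1196]
ee_rot: [[0.028, 1.0, -0.004], [1.0, -0.028, 0.0], [0.0, -0.004, -1.0]]
force: [-0.5, -0.3, 0.5]
opening: 0.0511
grip_force: 0.0
```

```bash
python3 - <<'E'
from h import *
o=manip.get_obs();print(o['tool_pos'],o['ee_rot'],o['force'])
d=grab('scene','scene2')
b=d['img'][60:250,165:345]
cv2.imwrite('pics/c4.png',cv2.resize(b,None,fx=3.1,fy=3.1,interpolation=cv2.INTER_CUBIC))
E
```

```text
[ 0.53069034 -0.0455915   0.11960344] [[ 2.84366147e-02  9.99586214e-01 -4.33116132e-03]
 [ 9.99595592e-01 -2.84358672e-02  2.34096661e-04]
 [ 1.10839468e-04 -4.33606668e-03 -9.99990593e-01]] [-0.46099132 -0.27811395  0.51840041]
```

View pics/c4.png

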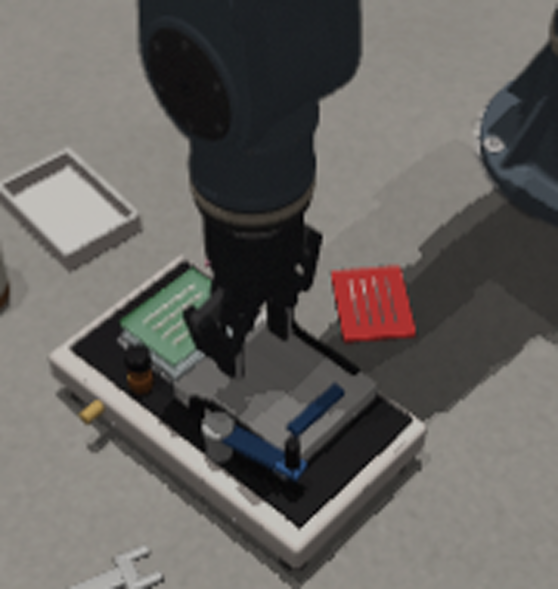

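Both fingertips are above the bare deck, at about (240,365) and (285,325), clear of the keeper and stack. Next I'll feel for the deck.

Emit:
arm_command([
  {"grip": 0.6,"linear": [0,0,0.028],"rotation": [0,0,0]},
  {"grip": 0.6,"linear": [0,0,0.056],"rotation": [0,0,0]},
  {"grip": 0.6,"linear": [0,0,0.056],"rotation": [0,0,0]},
  {"grip": 0.6,"linear": [0,0,0.056],"rotation": [0,0,0]},
])

```text
time: 2.2
tool_pos: [0.5321, -0.0464, 0.1073]
ee_rot: [[0.029, 1.0, 0.0], [1.0, -0.029, -0.0], [-0.0, 0.0, -1.0]]
force: [-0.3, 0.7, 0.4]
opening: 0.0516
grip_force: 0.0
```

Emit:
arm_command([
  {"grip": 0.6,"linear": [0,0,0.004],"rotation": [0,0,0]},
  {"grip": 0.6,"linear": [0,0,0.008],"rotation": [0,0,0]},
  {"grip": 0.6,"linear": [0,0,0.008],"rotation": [0,0,0]},
  {"grip": 0.6,"linear": [0,0,0.008],"rotation": [0,0,0]},
])

```text
time: 2.53
tool_pos: [0.5322, -0.0459, 0.1049]
ee_rot: [[0.028, 1.0, 0.0], [1.0, -0.028, 0.0], [0.0, 0.0, -1.0]]
force: [0.3, 0.1, 0.5]
opening: 0.0513
grip_force: 0.0
```

Emit:
arm_command([
  {"grip": 0.6,"linear": [0,0,0.004],"rotation": [0,0,0]},
  {"grip": 0.6,"linear": [0,0,0.008],"rotation": [0,0,0]},
  {"grip": 0.6,"linear": [0,0,0.008],"rotation": [0,0,0]},
  {"grip": 0.6,"linear": [0,0,0.008],"rotation": [0,0,0]},
])

```text
time: 2.87
tool_pos: [0.5321, -0.0459, 0.1027]
ee_rot: [[0.028, 1.0, -0.0], [1.0, -0.028, -0.0], [-0.0, -0.0, -1.0]]
force: [-0.1, 0.0, 0.9]
opening: 0.0514
grip_force: 0.0
```

Emit:
arm_command([
  {"grip": 0.6,"linear": [0,0,0.004],"rotation": [0,0,0]},
  {"grip": 0.6,"linear": [0,0,0.004],"rotation": [0,0,0]},
  {"grip": 0.6,"linear": [0,0,0.004],"rotation": [0,0,0]},
])

```text
time: 3.12
tool_pos: [0.5321, -0.0459, 0.1018]
ee_rot: [[0.028, 1.0, -0.0], [1.0, -0.028, 0.0], [0.0, -0.0, -1.0]]
force: [0.6, 0.6, -0.5]
opening: 0.0511
grip_force: 0.0
```

Emit:
arm_command([
  {"grip": 0.6,"linear": [0,0,0.004],"rotation": [0,0,0]},
  {"grip": 0.6,"linear": [0,0,0.004],"rotation": [0,0,0]},
  {"grip": 0.6,"linear": [0,0,0.004],"rotation": [0,0,0]},
])

```text
time: 3.37
tool_pos: [0.5321, -0.0459, 0.1007]
ee_rot: [[0.028, 1.0, -0.0], [1.0, -0.028, -0.0], [-0.0, -0.0, -1.0]]
force: [-0.5, 0.0, 0.8]
opening: 0.0511
grip_force: 0.0
```

Emit:
arm_command([
  {"grip": 0.6,"linear": [0,0,0.004],"rotation": [0,0,0]},
  {"grip": 0.6,"linear": [0,0,0.004],"rotation": [0,0,0]},
  {"grip": 0.6,"linear": [0,0,0.004],"rotation": [0,0,0]},
])

```text
time: 3.62
tool_pos: [0.5323, -0.0459, 0.0999]
ee_rot: [[0.028, 1.0, 0.0], [1.0, -0.028, -0.0], [-0.0, 0.0, -1.0]]
force: [-0.4, -0.2, 2.4]
opening: 0.0516
grip_force: 1.0
```

Emit:
arm_command([
  {"grip": 0.6,"linear": [0,0,0.002],"rotation": [0,0,0]},
  {"grip": 0.6,"linear": [0,0,0.002],"rotation": [0,0,0]},
  {"grip": 0.6,"linear": [0,0,0.002],"rotation": [0,0,0]},
])

```text
time: 3.87
tool_pos: [0.5323, -0.0459, 0.0998]
ee_rot: [[0.028, 1.0, 0.001], [1.0, -0.028, -0.0], [-0.0, 0.001, -1.0]]
force: [-3.3, 0.4, 10.8]
opening: 0.0514
grip_force: 5.4
```

Emit:
arm_command([
  {"grip": 0.6,"linear": [0,0,0.002],"rotation": [0,0,0]},
  {"grip": 0.6,"linear": [0,0,0.002],"rotation": [0,0,0]},
  {"grip": 0.6,"linear": [0,0,0.002],"rotation": [0,0,0]},
])

```text
time: 4.12
tool_pos: [0.5323, -0.0459, 0.0998]
ee_rot: [[0.028, 1.0, 0.001], [1.0, -0.028, -0.0], [-0.0, 0.001, -1.0]]
force: [-6.3, -0.2, 18.9]
opening: 0.0509
grip_force: 9.6
```

The deck contact is at TCP z 0.0998. Pushing height is deck +3.4 mm, so TCP 0.1032. I'll lift, check the rim and edge geometry, and go behind the stack.

Emit:
arm_command([
  {"grip": 0.6,"linear": [0,0,-0.08],"rotation": [0,0,0]},
  {"grip": 0.6,"linear": [0,0,-0.1],"rotation": [0,0,0]},
  {"grip": 0.6,"linear": [-0.1,0,-0.1],"rotation": [0,0,0]},
  {"grip": 0.6,"linear": [-0.25,0,-0.1],"rotation": [0,0,0]},
  {"grip": 0.6,"linear": [-0.4,0,-0.1],"rotation": [0,0,0]},
  {"grip": 0.6,"linear": [-0.53,0,-0.1],"rotation": [0,0,0]},
  {"grip": 0.6,"linear": [-0.58,0,-0.1],"rotation": [0,0,0]},
  {"grip": 0.6,"linear": [-0.58,0,-0.1],"rotation": [0,0,0]},
  {"grip": 0.6,"linear": [-0.58,0,-0.1],"rotation": [0,0,0]},
])

```text
time: 4.87
tool_pos: [0.5279, -0.1909, 0.1235]
ee_rot: [[0.029, 1.0, -0.0], [1.0, -0.029, 0.0], [0.0, -0.0, -1.0]]
force: [0.3, 0.3, 0.3]
opening: 0.0512
grip_force: 0.0
```

```bash
python3 - <<'E'
from h import *
o=manip.get_obs();print(o['tool_pos'],o['ee_rot'][:,2],o['force'])
d=dict(np.load('top0.npz'));T=lambda x,y:(215+(x+.5)/6.5-.5,165+(y+.5)/6.5-.5)
for p in [(712,250),(714,180),(680,250),(528,103),(516,100),(540,100)]: print(p,at_d(d,*T(*p)).round(4))
d=grab('scene','scene3')
b=d['img'][60:250,145:345]
cv2.imwrite('pics/c5.png',cv2.resize(b,None,fx=3.1,fy=3.1,interpolation=cv2.INTER_CUBIC))
E
```

```text
[ 0.52793597 -0.1909441   0.12347755] [-3.08846987e-04  3.87387691e-04 -9.99999877e-01] [0.32251091 0.33231257 0.2703136 ]
(712, 250) [ 0.5454 -0.2007  0.0574]
(714, 180) [ 0.5776 -0.2034  0.0554]
(680, 250) [ 0.5445 -0.1857  0.0629]
(528, 103) [ 0.6005 -0.1161  0.1086]
(516, 100) [ 0.6015 -0.1109  0.1099]
(540, 100) [ 0.6019 -0.1213  0.1079]
```

View pics/c5.png

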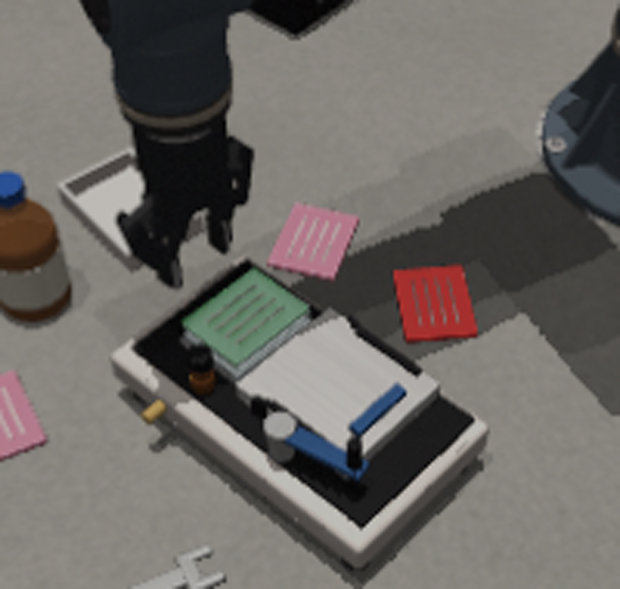

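The fingers are behind the stack at (170,280) and (220,245), and the rim is low (z≈0.057). Now I'll lower to pushing height.

Emit:
arm_command([
  {"grip": 0.6,"linear": [0,0,0.04],"rotation": [0,0,0]},
  {"grip": 0.6,"linear": [0,0,0.081],"rotation": [0,0,0]},
  {"grip": 0.6,"linear": [0,0,0.081],"rotation": [0,0,0]},
  {"grip": 0.6,"linear": [0,0,0.081],"rotation": [0,0,0]},
  {"grip": 0.6,"linear": [0,0,0.081],"rotation": [0,0,0]},
])

```text
time: 5.33
tool_pos: [0.528, -0.1904, 0.1034]
ee_rot: [[0.028, 1.0, -0.0], [1.0, -0.028, 0.0], [0.0, -0.0, -1.0]]
force: [-0.1, -0.2, -0.1]
opening: 0.0514
grip_force: 0.0
```

Emit:
arm_command([
  {"grip": 0.6,"linear": [0.012,0,0],"rotation": [0,0,0]},
  {"grip": 0.6,"linear": [0.024,0,0],"rotation": [0,0,0]},
  {"grip": 0.6,"linear": [0.032,0,0],"rotation": [0,0,0]},
  {"grip": 0.6,"linear": [0.032,0,0],"rotation": [0,0,0]},
  {"grip": 0.6,"linear": [0.032,0,0],"rotation": [0,0,0]},
])

```text
time: 5.75
tool_pos: [0.5284, -0.1827, 0.1037]
ee_rot: [[0.028, 1.0, 0.0], [1.0, -0.028, -0.0], [-0.0, 0.0, -1.0]]
force: [-0.0, 0.1, -0.1]
opening: 0.0514
grip_force: 0.0
```

Emit:
arm_command([
  {"grip": 0.6,"linear": [0.008,0,0.001],"rotation": [0,0,0]},
  {"grip": 0.6,"linear": [0.016,0,0.001],"rotation": [0,0,0]},
  {"grip": 0.6,"linear": [0.024,0,0.001],"rotation": [0,0,0]},
  {"grip": 0.6,"linear": [0.032,0,0.001],"rotation": [0,0,0]},
  {"grip": 0.6,"linear": [0.04,0,0.001],"rotation": [0,0,0]},
  {"grip": 0.6,"linear": [0.048,0,0.001],"rotation": [0,0,0]},
  {"grip": 0.6,"linear": [0.056,0,0.001],"rotation": [0,0,0]},
  {"grip": 0.6,"linear": [0.064,0,0.001],"rotation": [0,0,0]},
  {"grip": 0.6,"linear": [0.072,0,0.001],"rotation": [0,0,0]},
  {"grip": 0.6,"linear": [0.08,0,0.001],"rotation": [0,0,0]},
])

```text
time: 6.58
tool_pos: [0.5289, -0.1626, 0.1033]
ee_rot: [[0.028, 1.0, 0.0], [1.0, -0.028, 0.0], [0.0, 0.0, -1.0]]
force: [0.3, -0.3, 0.3]
opening: 0.0516
grip_force: 0.3
```

```bash
python3 - <<'E'
from h import *
o=manip.get_obs();print(o['tool_pos'],o['force'])
d=grab('scene','scene4')
b=d['img'][110:240,165:305]
cv2.imwrite('pics/c6.png',cv2.resize(b,None,fx=4.5,fy=4.5,interpolation=cv2.INTER_CUBIC))
E
```

```text
[ 0.52889147 -0.16260703  0.10331561] [ 0.30556636 -0.25141345  0.32900937]
```

View pics/c6.png

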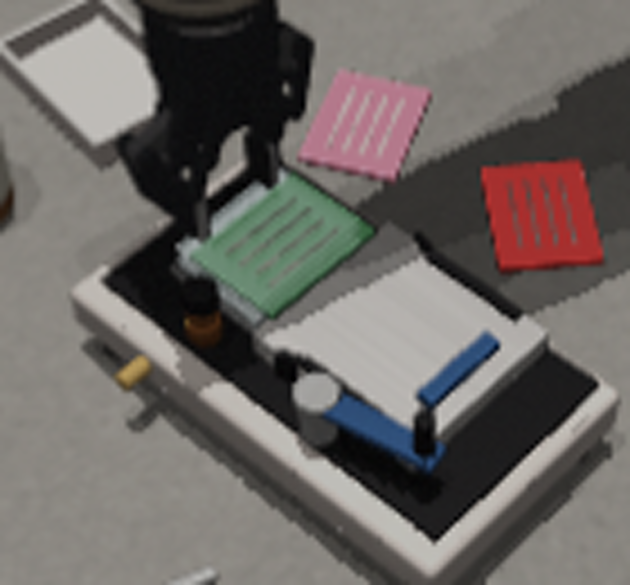

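The plate is sliding cleanly: green at (280,245), with the lower plates left behind at (230,215). I'll carry on.

Emit:
arm_command([
  {"grip": 0.6,"linear": [0.01,0,0],"rotation": [0,0,0]},
  {"grip": 0.6,"linear": [0.022,0,0],"rotation": [0,0,0]},
  {"grip": 0.6,"linear": [0.036,0,0],"rotation": [0,0,0]},
  {"grip": 0.6,"linear": [0.052,0,0],"rotation": [0,0,0]},
  {"grip": 0.6,"linear": [0.068,0,0],"rotation": [0,0,0]},
  {"grip": 0.6,"linear": [0.084,0,0],"rotation": [0,0,0]},
  {"grip": 0.6,"linear": [0.1,0,0],"rotation": [0,0,0]},
  {"grip": 0.6,"linear": [0.116,0,0],"rotation": [0,0,0]},
  {"grip": 0.6,"linear": [0.132,0,0],"rotation": [0,0,0]},
  {"grip": 0.6,"linear": [0.148,0,0],"rotation": [0,0,0]},
])

```text
time: 7.47
tool_pos: [0.53, -0.1255, 0.1034]
ee_rot: [[0.028, 1.0, 0.0], [1.0, -0.028, -0.0], [-0.0, 0.0, -1.0]]
force: [-0.1, -0.8, 0.7]
opening: 0.0514
grip_force: 0.7
```

Emit:
arm_command([
  {"grip": 0.6,"linear": [0.016,0,0],"rotation": [0,0,0]},
  {"grip": 0.6,"linear": [0.032,0,0],"rotation": [0,0,0]},
  {"grip": 0.6,"linear": [0.048,0,0],"rotation": [0,0,0]},
  {"grip": 0.6,"linear": [0.064,0,0],"rotation": [0,0,0]},
  {"grip": 0.6,"linear": [0.08,0,0],"rotation": [0,0,0]},
  {"grip": 0.6,"linear": [0.096,0,0],"rotation": [0,0,0]},
  {"grip": 0.6,"linear": [0.112,0,0],"rotation": [0,0,0]},
  {"grip": 0.6,"linear": [0.124,0,0],"rotation": [0,0,0]},
  {"grip": 0.6,"linear": [0.134,0,0],"rotation": [0,0,0]},
  {"grip": 0.6,"linear": [0.14,0,0],"rotation": [0,0,0]},
])

```text
time: 8.3
tool_pos: [0.5309, -0.0905, 0.1033]
ee_rot: [[0.028, 1.0, 0.0], [1.0, -0.028, -0.0], [-0.0, 0.0, -1.0]]
force: [-0.8, -0.9, -0.1]
opening: 0.0512
grip_force: 0.2
```

```bash
python3 - <<'E'
from h import *
o=manip.get_obs();print(o['tool_pos'],o['force'])
d=grab('scene','scene5')
b=d['img'][130:240,175:305]
cv2.imwrite('pics/c7.png',cv2.resize(b,None,fx=5,fy=5,interpolation=cv2.INTER_CUBIC))
E
```

```text
[ 0.53094171 -0.09052016  0.10331814] [-0.8375874  -0.86515829 -0.05341438]
```

View pics/c7.png

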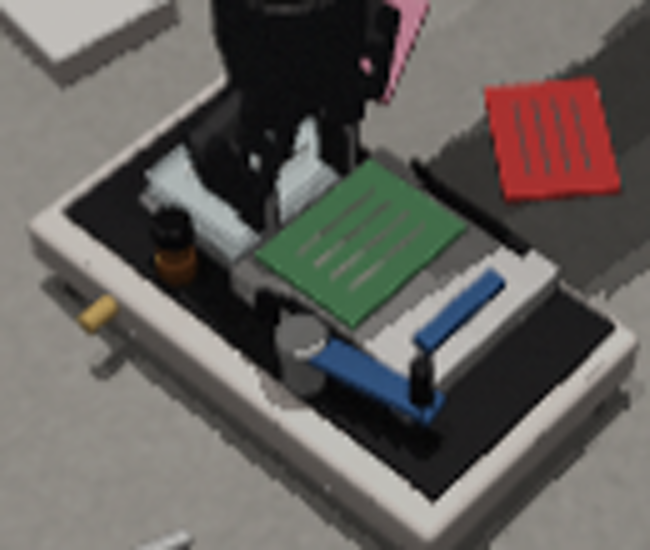

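The plate is flat on the deck and square, with its front edge running (352,326) to (466,228), clear of the stack. I'll work out the remaining gap.

```bash
python3 - <<'E'
from h import *
s=dict(np.load('scene5.npz'))
S=lambda x,y:(175+(x+.5)/5-.5,130+(y+.5)/5-.5)
for n,p,z in [('f+',(352,326),.088),('f-',(466,228),.088),('stop+',(415,338),.090),('stop-',(495,269),.090),('b+',(257,253),.088),('b-',(371,160),.088)]: print(n,at_z(s,*S(*p),z).round(4))
E
```

```text
f+ [ 0.5783 -0.0089  0.088 ]
f- [ 0.4907 -0.0056  0.088 ]
stop+ [0.5643 0.0213 0.09  ]
stop- [0.5034 0.0242 0.09  ]
b+ [ 0.5751 -0.0778  0.088 ]
b- [ 0.4876 -0.0748  0.088 ]
```

Emit:
arm_command([
  {"grip": 0.6,"linear": [0.01,0,0],"rotation": [0,0,0]},
  {"grip": 0.6,"linear": [0.02,0,0],"rotation": [0,0,0]},
  {"grip": 0.6,"linear": [0.03,0,0],"rotation": [0,0,0]},
  {"grip": 0.6,"linear": [0.04,0,0],"rotation": [0,0,0]},
  {"grip": 0.6,"linear": [0.05,0,0],"rotation": [0,0,0]},
  {"grip": 0.6,"linear": [0.06,0,0],"rotation": [0,0,0]},
  {"grip": 0.6,"linear": [0.06,0,0],"rotation": [0,0,0]},
])

```text
time: 8.93
tool_pos: [0.5313, -0.0754, 0.1033]
ee_rot: [[0.028, 1.0, 0.0], [1.0, -0.028, 0.0], [0.0, -0.0, -1.0]]
force: [-0.4, -0.7, -0.0]
opening: 0.0511
grip_force: 0.0
```

Emit:
arm_command([
  {"grip": 0.6,"linear": [0.004,0,0],"rotation": [0,0,0]},
  {"grip": 0.6,"linear": [0.008,0,0],"rotation": [0,0,0]},
  {"grip": 0.6,"linear": [0.012,0,0],"rotation": [0,0,0]},
  {"grip": 0.6,"linear": [0.016,0,0],"rotation": [0,0,0]},
  {"grip": 0.6,"linear": [0.02,0,0],"rotation": [0,0,0]},
  {"grip": 0.6,"linear": [0.024,0,0],"rotation": [0,0,0]},
  {"grip": 0.6,"linear": [0.028,0,0],"rotation": [0,0,0]},
  {"grip": 0.6,"linear": [0.032,0,0],"rotation": [0,0,0]},
  {"grip": 0.6,"linear": [0.032,0,0],"rotation": [0,0,0]},
])

```text
time: 9.68
tool_pos: [0.5315, -0.0677, 0.1033]
ee_rot: [[0.028, 1.0, 0.0], [1.0, -0.028, 0.0], [0.0, 0.0, -1.0]]
force: [-0.0, -0.7, -1.1]
opening: 0.0512
grip_force: 0.1
```

Emit:
arm_command([
  {"grip": 0.6,"linear": [0.001,0,0],"rotation": [0,0,0]},
  {"grip": 0.6,"linear": [0.002,0,0],"rotation": [0,0,0]},
  {"grip": 0.6,"linear": [0.003,0,0],"rotation": [0,0,0]},
  {"grip": 0.6,"linear": [0.004,0,0],"rotation": [0,0,0]},
  {"grip": 0.6,"linear": [0.004,0,0],"rotation": [0,0,0]},
])

```text
time: 10.1
tool_pos: [0.5315, -0.0668, 0.1033]
ee_rot: [[0.028, 1.0, -0.0], [1.0, -0.028, 0.0], [0.0, -0.0, -1.0]]
force: [-0.3, -1.0, 0.6]
opening: 0.051
grip_force: 0.2
```

Emit:
arm_command([
  {"grip": 0.6,"linear": [0.001,0,0],"rotation": [0,0,0]},
  {"grip": 0.6,"linear": [0.002,0,0],"rotation": [0,0,0]},
  {"grip": 0.6,"linear": [0.003,0,0],"rotation": [0,0,0]},
  {"grip": 0.6,"linear": [0.004,0,0],"rotation": [0,0,0]},
  {"grip": 0.6,"linear": [0.004,0,0],"rotation": [0,0,0]},
])

```text
time: 10.52
tool_pos: [0.5316, -0.0658, 0.1033]
ee_rot: [[0.028, 1.0, 0.0], [1.0, -0.028, -0.0], [-0.0, 0.0, -1.0]]
force: [-0.1, -0.7, 0.4]
opening: 0.0513
grip_force: 0.2
```

Emit:
arm_command([
  {"grip": 0.6,"linear": [0.001,0,0],"rotation": [0,0,0]},
  {"grip": 0.6,"linear": [0.002,0,0],"rotation": [0,0,0]},
  {"grip": 0.6,"linear": [0.003,0,0],"rotation": [0,0,0]},
  {"grip": 0.6,"linear": [0.004,0,0],"rotation": [0,0,0]},
  {"grip": 0.6,"linear": [0.004,0,0],"rotation": [0,0,0]},
])

```text
time: 10.93
tool_pos: [0.5316, -0.0648, 0.1033]
ee_rot: [[0.028, 1.0, 0.0], [1.0, -0.028, -0.0], [-0.0, 0.0, -1.0]]
force: [-0.3, -0.6, 0.2]
opening: 0.0513
grip_force: 0.2
```

Emit:
arm_command([
  {"grip": 0.6,"linear": [0.001,0,0],"rotation": [0,0,0]},
  {"grip": 0.6,"linear": [0.002,0,0],"rotation": [0,0,0]},
  {"grip": 0.6,"linear": [0.003,0,0],"rotation": [0,0,0]},
  {"grip": 0.6,"linear": [0.003,0,0],"rotation": [0,0,0]},
])

```text
time: 11.27
tool_pos: [0.5317, -0.0641, 0.1033]
ee_rot: [[0.028, 1.0, 0.0], [1.0, -0.028, 0.0], [0.0, 0.0, -1.0]]
force: [0.8, -1.1, 0.5]
opening: 0.0514
grip_force: 0.2
```

Emit:
arm_command([
  {"grip": 0.6,"linear": [0.001,0,0],"rotation": [0,0,0]},
  {"grip": 0.6,"linear": [0.002,0,0],"rotation": [0,0,0]},
  {"grip": 0.6,"linear": [0.003,0,0],"rotation": [0,0,0]},
  {"grip": 0.6,"linear": [0.003,0,0],"rotation": [0,0,0]},
])

```text
time: 11.6
tool_pos: [0.5317, -0.0633, 0.1033]
ee_rot: [[0.028, 1.0, -0.0], [1.0, -0.028, -0.0], [-0.0, -0.0, -1.0]]
force: [0.6, -0.9, 0.0]
opening: 0.0509
grip_force: 0.3
```

Emit:
arm_command([
  {"grip": 0.6,"linear": [0.001,0,0],"rotation": [0,0,0]},
  {"grip": 0.6,"linear": [0.002,0,0],"rotation": [0,0,0]},
  {"grip": 0.6,"linear": [0.003,0,0],"rotation": [0,0,0]},
  {"grip": 0.6,"linear": [0.003,0,0],"rotation": [0,0,0]},
])

```text
time: 11.93
tool_pos: [0.5317, -0.0628, 0.1033]
ee_rot: [[0.028, 1.0, -0.0], [1.0, -0.028, -0.0], [-0.0, -0.0, -1.0]]
force: [-0.6, -3.7, 1.0]
opening: 0.0519
grip_force: 1.2
```

Emit:
arm_command([
  {"grip": 0.6,"linear": [0.001,0,0],"rotation": [0,0,0]},
  {"grip": 0.6,"linear": [0.002,0,0],"rotation": [0,0,0]},
  {"grip": 0.6,"linear": [0.002,0,0],"rotation": [0,0,0]},
])

```text
time: 12.18
tool_pos: [0.5317, -0.0624, 0.1033]
ee_rot: [[0.028, 1.0, -0.0], [1.0, -0.028, -0.001], [-0.001, -0.0, -1.0]]
force: [-0.5, -5.7, -0.2]
opening: 0.051
grip_force: 2.0
```

Emit:
arm_command([
  {"grip": 0.6,"linear": [0.001,0,0],"rotation": [0,0,0]},
  {"grip": 0.6,"linear": [0.002,0,0],"rotation": [0,0,0]},
  {"grip": 0.6,"linear": [0.002,0,0],"rotation": [0,0,0]},
  {"grip": 0.6,"linear": [0.002,0,0],"rotation": [0,0,0]},
])

```text
time: 12.52
tool_pos: [0.5317, -0.062, 0.1033]
ee_rot: [[0.028, 1.0, -0.0], [1.0, -0.028, -0.001], [-0.001, -0.0, -1.0]]
force: [-0.8, -7.5, 0.6]
opening: 0.0516
grip_force: 2.6
```

Force is about 7.5 N, so I'll hold for just over a second.

Emit:
arm_command([
  {"grip": 0.6,"linear": [0,0,0],"rotation": [0,0,0]},
  {"grip": 0.6,"linear": [0,0,0],"rotation": [0,0,0]},
  {"grip": 0.6,"linear": [0,0,0],"rotation": [0,0,0]},
  {"grip": 0.6,"linear": [0,0,0],"rotation": [0,0,0]},
  {"grip": 0.6,"linear": [0,0,0],"rotation": [0,0,0]},
  {"grip": 0.6,"linear": [0,0,0],"rotation": [0,0,0]},
  {"grip": 0.6,"linear": [0,0,0],"rotation": [0,0,0]},
  {"grip": 0.6,"linear": [0,0,0],"rotation": [0,0,0]},
  {"grip": 0.6,"linear": [0,0,0],"rotation": [0,0,0]},
  {"grip": 0.6,"linear": [0,0,0],"rotation": [0,0,0]},
])

```text
time: 13.35
tool_pos: [0.5317, -0.062, 0.1034]
ee_rot: [[0.028, 1.0, -0.0], [1.0, -0.028, -0.001], [-0.001, -0.0, -1.0]]
force: [-1.3, -6.7, 0.7]
opening: 0.0513
grip_force: 2.6
```

Emit:
arm_command([
  {"grip": 0.6,"linear": [0,0,0],"rotation": [0,0,0]},
  {"grip": 0.6,"linear": [0,0,0],"rotation": [0,0,0]},
  {"grip": 0.6,"linear": [0,0,0],"rotation": [0,0,0]},
  {"grip": 0.6,"linear": [0,0,0],"rotation": [0,0,0]},
])

```text
time: 13.68
tool_pos: [0.5317, -0.062, 0.1033]
ee_rot: [[0.028, 1.0, -0.0], [1.0, -0.028, -0.001], [-0.001, -0.0, -1.0]]
force: [-2.1, -6.8, 1.2]
opening: 0.0514
grip_force: 2.5
```

The press is done. I'll back off gently, then lift.

Emit:
arm_command([
  {"grip": 0.6,"linear": [-0.002,0,0],"rotation": [0,0,0]},
  {"grip": 0.6,"linear": [-0.004,0,0],"rotation": [0,0,0]},
  {"grip": 0.6,"linear": [-0.006,0,0],"rotation": [0,0,0]},
  {"grip": 0.6,"linear": [-0.01,0,0],"rotation": [0,0,0]},
  {"grip": 0.6,"linear": [-0.03,0,0],"rotation": [0,0,0]},
  {"grip": 0.6,"linear": [-0.05,0,0],"rotation": [0,0,0]},
  {"grip": 0.6,"linear": [-0.05,0,-0.1],"rotation": [0,0,0]},
  {"grip": 0.6,"linear": [-0.05,0,-0.26],"rotation": [0,0,0]},
  {"grip": 0.35,"linear": [-0.05,0,-0.26],"rotation": [0,0,0]},
  {"grip": 0.35,"linear": [-0.05,0,-0.26],"rotation": [0,0,0]},
])

```text
time: 14.52
tool_pos: [0.5328, -0.0747, 0.1704]
ee_rot: [[0.028, 1.0, 0.004], [1.0, -0.028, -0.0], [-0.0, 0.004, -1.0]]
force: [-0.5, -0.5, -0.6]
opening: 0.0304
grip_force: 0.0
```

```bash
python3 - <<'E'
from h import *
o=manip.get_obs();print(o['tool_pos'],o['qpos'],o['ee_rot'],o['opening'])
d=grab('scene','scene6')
# peg pixel refinement not needed; check green plate mask extents in scene
R=o['ee_rot'];print('to peg', R.T@(np.array([.594,.0486,.165])-o['tool_pos'])/.25)
t=dict(np.load('top0.npz'));T=lambda x,y:(215+(x+.5)/6.5-.5,165+(y+.5)/6.5-.5)
for p in [(303,97),(140,109),(200,108),(240,105)]: print(at_d(t,*T(*p)).round(4))
s=dict(np.load('scene0.npz'));S=lambda x,y:(175+(x+.5)/6-.5,140+(y+.5)/6-.5)
for p in [(362,345),(506,372),(506,385),(440,380)]: print('s',at_d(s,*S(*p),0).round(4))
E
```

```text
[ 0.53275647 -0.07468041  0.17035803] [-7.98538694e+00  1.80763805e+01 -6.30547082e+00  6.53794078e+01
  1.06421983e-02  8.36447408e+01] [[ 2.84474454e-02  9.99586666e-01  4.15220364e-03]
 [ 9.99595251e-01 -2.84460493e-02 -3.94914213e-04]
 [-2.76637192e-04  4.16175734e-03 -9.99991302e-01]] 0.030427261584854013
to peg [0.49989689 0.23075631 0.02225438]
[ 0.606  -0.02    0.1014]
[0.594  0.0483 0.1308]
[0.6023 0.0244 0.0987]
[0.6035 0.0072 0.0984]
s [ 0.6067 -0.0172  0.1003]
s [0.5953 0.051  0.1313]
s [0.5976 0.053  0.1266]
s [0.5977 0.0179 0.0977]
```

Emit:
arm_command([
  {"grip": 0.35,"linear": [0.15,0.07,0],"rotation": [0,0,-0.05]},
  {"grip": 0.35,"linear": [0.3,0.14,0],"rotation": [0,0,-0.1]},
  {"grip": 0.35,"linear": [0.45,0.2,0],"rotation": [0,0,-0.14]},
  {"grip": 0.35,"linear": [0.5,0.23,0],"rotation": [0,0,-0.14]},
  {"grip": 0.35,"linear": [0.5,0.23,0],"rotation": [0,0,-0.14]},
  {"grip": 0.35,"linear": [0.5,0.23,0],"rotation": [0,0,-0.14]},
  {"grip": 0.35,"linear": [0.5,0.23,0],"rotation": [0,0,-0.14]},
])

```text
time: 15.15
tool_pos: [0.5917, 0.0486, 0.1674]
ee_rot: [[-0.19, 0.982, -0.002], [0.982, 0.19, -0.0], [0.0, -0.002, -1.0]]
force: [-0.6, -0.5, 0.0]
opening: 0.0299
grip_force: 0.0
```

```bash
python3 - <<'E'
from h import *
o=manip.get_obs();print(o['tool_pos'],o['ee_rot'])
print('to peg', o['ee_rot'].T@(np.array([.594,.0486,.128])-o['tool_pos'])/.25)
d=grab('scene','scene7')
b=d['img'][80:240,180:310]
cv2.imwrite('pics/c8.png',cv2.resize(b,None,fx=3.75,fy=3.75,interpolation=cv2.INTER_CUBIC))
E
```

```text
[0.5917289  0.04855823 0.16744166] [[-1.90079166e-01  9.81767601e-01 -1.51270599e-03]
 [ 9.81768766e-01  1.90078981e-01 -2.66224262e-04]
 [ 2.61632578e-05 -1.53573118e-03 -9.99998820e-01]]
to peg [-0.00156687  0.00919282  0.15775268]
```

View pics/c8.png

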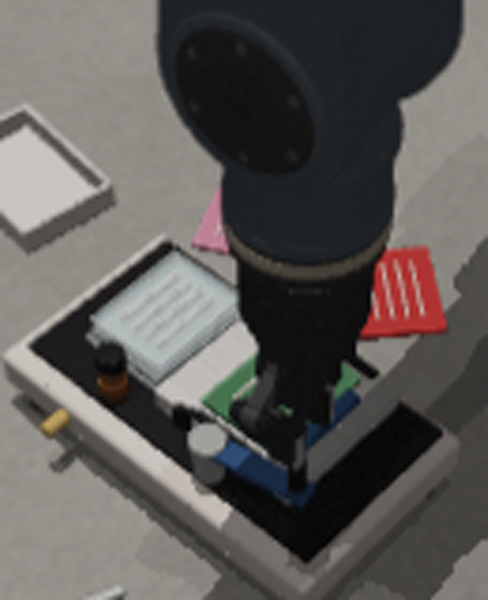

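The gripper is over the peg, which shows at (297,470). The plate is home beside the stop and the lower stack is intact. I'll descend around the peg.

Emit:
arm_command([
  {"grip": 0.35,"linear": [0,0.008,0.03],"rotation": [0,0,0]},
  {"grip": 0.35,"linear": [0,0.008,0.06],"rotation": [0,0,0]},
  {"grip": 0.35,"linear": [0,0.008,0.09],"rotation": [0,0,0]},
  {"grip": 0.35,"linear": [0,0.008,0.09],"rotation": [0,0,0]},
  {"grip": 0.35,"linear": [0,0.008,0.09],"rotation": [0,0,0]},
])

```text
time: 15.62
tool_pos: [0.5938, 0.0493, 0.1451]
ee_rot: [[-0.19, 0.982, -0.001], [0.982, 0.19, -0.0], [0.0, -0.001, -1.0]]
force: [0.8, -0.1, -0.0]
opening: 0.0296
grip_force: 0.0
```

Emit:
arm_command([
  {"grip": 0.35,"linear": [0,0,0.02],"rotation": [0,0,0]},
  {"grip": 0.35,"linear": [0,0,0.04],"rotation": [0,0,0]},
  {"grip": 0.35,"linear": [0,0,0.06],"rotation": [0,0,0]},
  {"grip": 0.35,"linear": [0,0,0.07],"rotation": [0,0,0]},
  {"grip": 0.35,"linear": [0,0,0.07],"rotation": [0,0,0]},
  {"grip": 0.35,"linear": [0,0,0.07],"rotation": [0,0,0]},
])

```text
time: 16.12
tool_pos: [0.5942, 0.0496, 0.1282]
ee_rot: [[-0.191, 0.982, -0.0], [0.982, 0.191, -0.0], [0.0, -0.0, -1.0]]
force: [-1.0, 0.6, -0.7]
opening: 0.0299
grip_force: 0.0
```

Emit:
arm_command([
  {"grip": 0.21,"linear": [0,0,0],"rotation": [0,0,0]},
  {"grip": 0.21,"linear": [0,0,0],"rotation": [0,0,0]},
  {"grip": 0.21,"linear": [0,0,0],"rotation": [0,0,0]},
  {"grip": 0.21,"linear": [0,0,0],"rotation": [0,0,0]},
])

```text
time: 16.45
tool_pos: [0.5944, 0.0496, 0.1285]
ee_rot: [[-0.191, 0.982, 0.0], [0.982, 0.191, 0.0], [-0.0, 0.0, -1.0]]
force: [-1.1, -0.0, -0.8]
opening: 0.018
grip_force: 0.0
```

Emit:
arm_command([
  {"grip": 0.21,"linear": [0,-0.02,0],"rotation": [0,0,-0.044]},
  {"grip": 0.21,"linear": [-0.002,-0.039,0],"rotation": [0,0,-0.089]},
  {"grip": 0.21,"linear": [-0.005,-0.058,0],"rotation": [0,0,-0.133]},
  {"grip": 0.21,"linear": [-0.0095,-0.077,0],"rotation": [0,0,-0.178]},
  {"grip": 0.21,"linear": [-0.015,-0.096,0],"rotation": [0,0,-0.222]},
  {"grip": 0.21,"linear": [-0.022,-0.114,0],"rotation": [0,0,-0.267]},
  {"grip": 0.21,"linear": [-0.0305,-0.132,0],"rotation": [0,0,-0.311]},
  {"grip": 0.21,"linear": [-0.04,-0.149,0],"rotation": [0,0,-0.356]},
  {"grip": 0.21,"linear": [-0.051,-0.165,0],"rotation": [0,0,-0.4]},
  {"grip": 0.21,"linear": [-0.0625,-0.1805,0],"rotation": [0,0,-0.444]},
])

```text
time: 17.28
tool_pos: [0.5529, 0.0256, 0.1284]
ee_rot: [[-0.779, 0.627, 0.0], [0.627, 0.779, 0.0], [0.0, 0.0, -1.0]]
force: [-0.7, 1.1, -0.4]
opening: 0.0178
grip_force: 0.4
```

Emit:
arm_command([
  {"grip": 0.21,"linear": [0,-0.02,0],"rotation": [0,0,-0.044]},
  {"grip": 0.21,"linear": [-0.002,-0.039,0],"rotation": [0,0,-0.089]},
  {"grip": 0.21,"linear": [-0.005,-0.058,0],"rotation": [0,0,-0.133]},
  {"grip": 0.21,"linear": [-0.0095,-0.077,0],"rotation": [0,0,-0.178]},
  {"grip": 0.21,"linear": [-0.015,-0.096,0],"rotation": [0,0,-0.222]},
  {"grip": 0.21,"linear": [-0.022,-0.114,0],"rotation": [0,0,-0.267]},
  {"grip": 0.21,"linear": [-0.0305,-0.132,0],"rotation": [0,0,-0.311]},
  {"grip": 0.21,"linear": [-0.04,-0.149,0],"rotation": [0,0,-0.356]},
  {"grip": 0.21,"linear": [-0.051,-0.165,0],"rotation": [0,0,-0.4]},
  {"grip": 0.21,"linear": [-0.051,-0.165,0],"rotation": [0,0,-0.4]},
])

```text
time: 18.12
tool_pos: [0.5368, -0.015, 0.1284]
ee_rot: [[-0.999, 0.05, 0.0], [0.05, 0.999, -0.0], [-0.0, -0.0, -1.0]]
force: [-0.1, 0.4, -0.9]
opening: 0.0182
grip_force: 0.0
```

Emit:
arm_command([
  {"grip": 0.21,"linear": [0,-0.004,0],"rotation": [0,0,0]},
  {"grip": 0.21,"linear": [0,-0.008,0],"rotation": [0,0,0]},
  {"grip": 0.21,"linear": [0,-0.012,0],"rotation": [0,0,0]},
  {"grip": 0.21,"linear": [0,-0.012,0],"rotation": [0,0,0]},
])

```text
time: 18.45
tool_pos: [0.5368, -0.0174, 0.1283]
ee_rot: [[-0.999, 0.054, -0.0], [0.054, 0.999, 0.0], [0.0, 0.0, -1.0]]
force: [0.2, 0.1, 0.7]
opening: 0.0179
grip_force: 0.0
```

Emit:
arm_command([
  {"grip": 0.21,"linear": [0,-0.004,0],"rotation": [0,0,0]},
  {"grip": 0.21,"linear": [0,-0.008,0],"rotation": [0,0,0]},
  {"grip": 0.21,"linear": [0,-0.008,0],"rotation": [0,0,0]},
])

```text
time: 18.7
tool_pos: [0.5366, -0.0195, 0.1283]
ee_rot: [[-0.999, 0.054, -0.0], [0.054, 0.999, -0.0], [0.0, -0.0, -1.0]]
force: [0.0, 0.7, 0.2]
opening: 0.0179
grip_force: 0.0
```

Emit:
arm_command([
  {"grip": 0.21,"linear": [0,-0.004,0],"rotation": [0,0,0]},
  {"grip": 0.21,"linear": [0,-0.004,0],"rotation": [0,0,0]},
  {"grip": 0.21,"linear": [0,-0.004,0],"rotation": [0,0,0]},
])

```text
time: 18.95
tool_pos: [0.5367, -0.0205, 0.1283]
ee_rot: [[-0.999, 0.053, 0.0], [0.053, 0.999, -0.0], [-0.0, -0.0, -1.0]]
force: [-0.3, -0.5, 0.1]
opening: 0.0178
grip_force: 0.0
```

Emit:
arm_command([
  {"grip": 0.21,"linear": [0,-0.004,0],"rotation": [0,0,0]},
  {"grip": 0.21,"linear": [0,-0.004,0],"rotation": [0,0,0]},
  {"grip": 0.21,"linear": [0,-0.004,0],"rotation": [0,0,0]},
])

```text
time: 19.2
tool_pos: [0.5366, -0.0212, 0.1283]
ee_rot: [[-0.999, 0.053, 0.0], [0.053, 0.999, 0.001], [-0.0, 0.001, -1.0]]
force: [0.3, 4.4, -0.4]
opening: 0.018
grip_force: 1.9
```

Emit:
arm_command([
  {"grip": 0.21,"linear": [0,-0.004,0],"rotation": [0,0,0]},
  {"grip": 0.21,"linear": [0,-0.004,0],"rotation": [0,0,0]},
  {"grip": 0.21,"linear": [0,-0.004,0],"rotation": [0,0,0]},
])

```text
time: 19.45
tool_pos: [0.5366, -0.0215, 0.1283]
ee_rot: [[-0.999, 0.053, 0.0], [0.053, 0.999, 0.002], [-0.0, 0.002, -1.0]]
force: [0.2, 9.9, -0.1]
opening: 0.0181
grip_force: 5.0
```

The keeper is at its stop. I'll centre on the peg, open and lift.

Emit:
arm_command([
  {"grip": 0.21,"linear": [0,0.008,0],"rotation": [0,0,0]},
  {"grip": 0.21,"linear": [0,0.018,0],"rotation": [0,0,0]},
  {"grip": 0.35,"linear": [0,0.018,0],"rotation": [0,0,0]},
  {"grip": 0.35,"linear": [0,0.018,0],"rotation": [0,0,0]},
  {"grip": 0.35,"linear": [0,0.018,0],"rotation": [0,0,0]},
  {"grip": 0.35,"linear": [0,0.018,0],"rotation": [0,0,0]},
  {"grip": 0.35,"linear": [0,0.018,-0.1],"rotation": [0,0,0]},
  {"grip": 0.35,"linear": [0,0.018,-0.25],"rotation": [0,0,0]},
  {"grip": 0.35,"linear": [0,0.018,-0.4],"rotation": [0,0,0]},
  {"grip": 0.35,"linear": [0,0.018,-0.4],"rotation": [0,0,0]},
])

```text
time: 20.28
tool_pos: [0.539, -0.0181, 0.235]
ee_rot: [[-0.999, 0.053, 0.009], [0.053, 0.999, -0.0], [-0.009, 0.0, -1.0]]
force: [1.5, -0.2, -0.4]
opening: 0.03
grip_force: 0.0
```

Emit:
arm_command([
  {"grip": 0.35,"linear": [0.2,-0.1,-0.2],"rotation": [0,0,0]},
  {"grip": 0.35,"linear": [0.5,-0.3,-0.3],"rotation": [0,0,0]},
  {"grip": 0.35,"linear": [0.5,-0.6,-0.3],"rotation": [0,0,0]},
  {"grip": 0.35,"linear": [0.5,-0.8,-0.3],"rotation": [0,0,0]},
  {"grip": 0.35,"linear": [0.5,-0.8,-0.3],"rotation": [0,0,0]},
  {"grip": 0.35,"linear": [0.5,-0.8,-0.3],"rotation": [0,0,0]},
  {"grip": 0.35,"linear": [0.5,-0.8,-0.3],"rotation": [0,0,0]},
  {"grip": 0.35,"linear": [0.5,-0.8,-0.3],"rotation": [0,0,0]},
  {"grip": 0.35,"linear": [0.5,-0.8,-0.3],"rotation": [0,0,0]},
  {"grip": 0.35,"linear": [0.5,-0.8,-0.3],"rotation": [0,0,0]},
])

```text
time: 21.12
tool_pos: [0.4014, -0.2106, 0.3032]
ee_rot: [[-0.999, 0.053, -0.0], [0.053, 0.999, 0.0], [0.0, 0.0, -1.0]]
force: [0.3, 0.9, 0.0]
opening: 0.0301
grip_force: 0.0
```

```bash
python3 - <<'E'
from h import *
o=manip.get_obs();print(o['tool_pos'],o['force'],o['time'])
d=grab('top','top8'); s=grab('scene','scene8')
# viewing budget used up: measure green & blue & peg by colour
for n,im in(('top',d),('scene',s)):
    hsv=cv2.cvtColor(im['img'],cv2.COLOR_BGR2HSV)
    r=(slice(165,245),slice(215,335)) if n=='top' else (slice(135,245),slice(175,305))
    for c,lo,hi,z in(('green',(45,40,40),(88,255,255),.088),('blue',(98,120,50),(125,255,255),.098)):
        m=np.zeros(hsv.shape[:2],np.uint8); m[r]=cv2.inRange(hsv,lo,hi)[r]
        k,l,st,ce=cv2.connectedComponentsWithStats(m)
        for i in range(1,k):
            if st[i,4]>15:
                ys,xs=np.nonzero(l==i); P=np.array([at_z(im,u,v,z)[:2] for u,v in zip(xs,ys)])
                rc=cv2.minAreaRect((P*1000).astype(np.float32)); print(n,c,st[i,4],[np.round(q,1) for q in rc])
E
```

```text
[ 0.40138173 -0.21058429  0.3031532 ] [0.32316237 0.93798008 0.0090273 ] 21.1167
top green 609 [array([534.9, -17.4]), array([70.2, 88.1]), np.float64(89.4)]
top blue 122 [array([562.6, -19. ]), array([16.8, 68.3]), np.float64(89.4)]
top blue 74 [array([534.7,  22.5]), array([ 9.7, 56.8]), np.float64(86.3)]
top blue 50 [array([457.9,  -5.5]), array([84.6,  2.7]), np.float64(89.4)]
scene green 509 [array([534. , -14.2]), array([69.9, 91.4]), np.float64(88.0)]
scene blue 128 [array([560.3, -15.5]), array([18.5, 65.1]), np.float64(87.8)]
scene blue 92 [array([540.6,  30.3]), array([12.3, 59. ]), np.float64(88.1)]
```

```bash
python3 -c "
from workcell import ticket
print(ticket.job_done())"
```

```text
the job is handed in; nothing more can be done
None
```

I slid the top plate along the deck and pressed it on the end stop at about 7 N for over a second. I then swung the keeper to its closed stop, let go and handed the job in at about 21 s. My last camera measurements put the plate home and the keeper closed; the hand-in returned no verdict.

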